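# Find the full coffee tin by feel

## Task

Only one of the three identical tins on the black mat is still full. Going from the robot's left to its right, lift each tin in turn about 8 cm clear of the mat to feel its weight, setting it back upright on the mat without dropping it before lifting the next; then finish with the heaviest tin held up in the gripper, upright, its bottom well above the tops of the other two, which stand on the mat. The program ends while still holding it; do not tip any tin over, and leave the other things on the counter where they are.

Things in the scene. Friction and masses are not known exactly. Their poses are not given: they have to be found in the camera images.
- tin_left: The left of three identical closed tins in a row on the mat (left is +y). Green, square, 60 x 60 mm, 90 mm tall with its flush brass-coloured lid; rigid straight sides, blank cream labels. Origin: centre of the underside; z up, x and y square to the sides. The unseen rigid filling has 1 to 3 mm of play. One tin weighs 0.47 to 0.65 kg, the other two 0.15 to 0.28 kg; which one varies.
- tin_middle: The middle of three identical closed tins in a row on the mat (left is +y). Green, square, 60 x 60 mm, 90 mm tall with its flush brass-coloured lid; rigid straight sides, blank cream labels. Origin: centre of the underside; z up, x and y square to the sides. The unseen rigid filling has 1 to 3 mm of play. One tin weighs 0.47 to 0.65 kg, the other two 0.15 to 0.28 kg; which one varies.
- tin_right: The right of three identical closed tins in a row on the mat (left is +y). Green, square, 60 x 60 mm, 90 mm tall with its flush brass-coloured lid; rigid straight sides, blank cream labels. Origin: centre of the underside; z up, x and y square to the sides. The unseen rigid filling has 1 to 3 mm of play. One tin weighs 0.47 to 0.65 kg, the other two 0.15 to 0.28 kg; which one varies.
- mat: Black rubber mat fixed to the counter, 300 mm (its x) x 480 mm (its y), 5 mm thick. Origin at the centre of its underside, at counter height (z = 0), so its top is at z = 0.005. The tins stand about 130 mm apart along its y, each up to 15 mm off the row and turned up to 0.35 rad; on both sides of the row (along its x) there is room for open fingers.
- cup: White handleless tasting cup, 72 mm across, 60 mm high, standing on the mat beyond the row of tins (leave alone). Origin at the centre of its underside.
- tamper: Steel tamper, 52 mm across, 78 mm high, standing on the mat beyond the row (leave alone). Origin at the centre of its underside.
- spoon: Steel spoon 150 mm long lying on the mat on the robot's side of the row (leave alone). Its x axis runs along it.
- jar: Amber jar, 68 mm across, 100 mm high, on the counter to the right of the mat (leave alone). Origin at the centre of its underside.
- brush: Small brush 170 mm long on the counter to the left of the mat (leave alone). Its x axis runs along it.
- bowl: Steel bowl, 150 mm across, 60 mm high, on the counter at the far left (leave alone). Origin at the centre of its underside.
Not all that is in view belongs to the job. Leave any purple look-alike of the tin_right alone.

How it is judged (in metres and radians):
On the way, in this order (a step that is already met when the one before it is completed fails the run):
1. the left tin is lifted clear of the mat in the gripper while the other two stand on the mat (height (world z) of tin_left above 0.045 m and contact force between the fingers and tin_left above 0.5 N and height (world z) of each of tin_middle, tin_right below 0.015 m), for 0.2 s.
2. the middle tin is lifted clear of the mat in the gripper while the other two stand on the mat (height (world z) of tin_middle above 0.045 m and contact force between the fingers and tin_middle above 0.5 N and height (world z) of each of tin_left, tin_right below 0.015 m), for 0.2 s.
3. the right tin is lifted clear of the mat in the gripper while the other two stand on the mat (height (world z) of tin_right above 0.045 m and contact force between the fingers and tin_right above 0.5 N and height (world z) of each of tin_left, tin_middle below 0.015 m), for 0.2 s.
At the end, for the whole second after the job is handed in: One tin is held still and near upright (0.35 rad) in the gripper, its underside over 95 mm above the counter, touching neither mat nor tins; the other two stand upright (0.1 rad), released and at rest on the mat, each pressing on it with less than 3.8 N, so the held one is the full tin (((height (world z) of tin_left above 0.095 m and angle between tin_left's own z axis and vertical below 0.35 rad and linear speed of tin_left below 0.05 m/s and contact force between the fingers and tin_left above 1 N and contact force between tin_left and mat below 0.05 N and contact force between tin_left and tin_middle below 0.05 N and contact force between tin_left and tin_right below 0.05 N and height (world z) of each of tin_middle, tin_right below 0.015 m and angle between each of tin_middle, tin_right's own z axis and vertical below 0.1 rad and linear speed of each of tin_middle, tin_right below 0.03 m/s and contact force between the fingers and tin_middle below 0.1 N and contact force between tin_middle and mat between 0.5 and 3.8 N and contact force between the fingers and tin_right below 0.1 N and contact force between tin_right and mat between 0.5 and 3.8 N) or (height (world z) of tin_middle above 0.095 m and angle between tin_middle's own z axis and vertical below 0.35 rad and linear speed of tin_middle below 0.05 m/s and contact force between the fingers and tin_middle above 1 N and contact force between tin_middle and mat below 0.05 N and contact force between tin_middle and tin_left below 0.05 N and contact force between tin_middle and tin_right below 0.05 N and height (world z) of each of tin_left, tin_right below 0.015 m and angle between each of tin_left, tin_right's own z axis and vertical below 0.1 rad and linear speed of each of tin_left, tin_right below 0.03 m/s and contact force between the fingers and tin_left below 0.1 N and contact force between tin_left and mat between 0.5 and 3.8 N and contact force between the fingers and tin_right below 0.1 N and contact force between tin_right and mat between 0.5 and 3.8 N) or (height (world z) of tin_right above 0.095 m and angle between tin_right's own z axis and vertical below 0.35 rad and linear speed of tin_right below 0.05 m/s and contact force between the fingers and tin_right above 1 N and contact force between tin_right and mat below 0.05 N and contact force between tin_right and tin_left below 0.05 N and contact force between tin_right and tin_middle below 0.05 N and height (world z) of each of tin_left, tin_middle below 0.015 m and angle between each of tin_left, tin_middle's own z axis and vertical below 0.1 rad and linear speed of each of tin_left, tin_middle below 0.03 m/s and contact force between the fingers and tin_left below 0.1 N and contact force between tin_left and mat between 0.5 and 3.8 N and contact force between the fingers and tin_middle below 0.1 N and contact force between tin_middle and mat between 0.5 and 3.8 N))); the arm keeps its last pose, push and grip.
It fails at once if a tin is tipped over (angle between any of tin_left, tin_middle, tin_right's own z axis and vertical above 0.6 rad).
It fails at once if a tin is dropped: clear of the mat by more than 30 mm with no finger on it ((height (world z) of tin_left above 0.035 m and contact force between the fingers and tin_left below 0.02 N) or (height (world z) of tin_middle above 0.035 m and contact force between the fingers and tin_middle below 0.02 N) or (height (world z) of tin_right above 0.035 m and contact force between the fingers and tin_right below 0.02 N)).
It fails at once if another thing on the counter is shifted by more than 30 mm (distance of any of cup, tamper, spoon, jar, brush, bowl from where it was at the start of the episode above 0.03 m).
It also fails if it takes over 70 s, if anything falls off the work surface, if the arm or the gripper's body presses on something with over 40 N, if the wrist force passes 120 N, or if a joint passes its speed limit or range.

## Robot

A 6-joint arm with a two-finger parallel gripper is mounted at the origin on the work surface. World frame = base frame: x ahead of the robot, y to its left, z up, the work surface at z = 0. Lengths are in mm, angles in rad, forces in N, time in s.
With the tool pointing down it reaches from about 300 to 775 mm from the base axis. Payload 14.6 kg.
Tool frame: the origin (TCP) lies midway between the tips of the shut fingers; the grasp point (between the pads) lies 19 mm behind it; y points along the fingers, x is the direction in which the jaws open and shut, and the axes are right-handed (so a half turn about y gives the same grasp; the last joint's range is limited). The gripper opens to 94 mm and grips with 3 to 60 N. Pads are 16 mm wide; open, the fingers measure 119 mm over their backs; the gripper's body (75 mm by 177 mm) begins 78 mm behind the grasp point.
Start: joints at [1.208, 0.3, 1.521, -0, 1.321, -0.067], TCP at [160.325, 526.103, 175.646] pointing down, gripper open.
Joint ranges: [-3.03, 3.03], [-0.79, 2.21], [0.23, 2.52], [-1.04, 4.18], [0, 3.07], [-2.55, 2.55]. Speed limits (rad/s): [2.22, 2.22, 2.57, 3.14, 3.14, 3.14].

## Interface

Orientations are given as [roll, pitch, yaw] about the fixed x, y, z axes, in that order (R = Rz(yaw) Ry(pitch) Rx(roll)).
In Python, from cell import manip gives the robot as it stands.
- The arm moves only by the tool servo_tool, never from a script. Its argument "commands" is a list of rows, each an object with "dp": the shift along the tool's x, y, z in mm, a list of three; "turn": the turn, a rotation vector about the tool's x, y, z in degrees, a list of three. A call has 1 to 5 rows; each row is the pose to reach, as a shift and turn from the pose measured when the call began, along the tool's axes at that moment; what a row does not reach only later rows make up. A row lasts 1/12 s, in which the tool goes at most 41.7 mm and 7.16 degrees, less where a joint would pass 70% of its speed; a pose out of reach is approached as far as the arm can. A call with a gripper value outside its range is refused whole. "grip" is the gripper command: -1 is fully open, 1 is shut, values between are in proportion, set as the call begins (left out, the last holds). The fingers move at their own pace and stop on an object; "force" is the grip in N (left out, the last holds). Time passes only in rows, so rows that repeat a pose let the fingers close. It gives the time, the measured TCP pose, the force and the opening at its end, in the units of the state.
- manip.read_state(): the state, without advancing time (a new reading comes with each control period).
- manip.camera(name): name is "scene" or "top" or "wrist"; returns a dict with "img" (420x560x3 uint8, red, green, blue), "depth" (420x560 float32, mm along the optical axis (not along the pixel's ray), 0 where there is no reading), "K" (3x3 intrinsics, pixels), "R" (3x3) and "t" (3): a world point X has camera coordinates R X + t; the wrist camera has in their place "hand_eye" (4x4, takes a point from camera to tool coordinates, whose origin is the TCP and whose axes are the tool frame's). Camera axes: x right, y down, z forward; pixel columns grow to the right and rows downward; lengths in mm; the calibration is good to about 2 mm. The wrist camera is an equidistant fisheye: a pixel r from the principal point sees the ray r / f radians off the axis. A picture is of the moment at which its call begins: read the wrist's pose just before it.
- manip.sign_off(): hands the job in, once; it reports no verdict.
The state is a dict: "clock": time; "joints": joint angles; "qd": joint speeds; "effort": joint torques, N m; "eef_pos": TCP position; "eef_rot": TCP orientation; "wrist_force": force on the tool from outside, world axes, zero at the start; "moment": the same for the moment, N m; "finger_gap": finger opening in mm.
Only numpy, scipy, OpenCV 4.12 (cv2) and the standard library are available. Lean on these libraries where they do the work, as an engineer would, in place of code of your own. Each camera call takes 0.05 s, during which the arm holds its last target.

## Working session

There is one attempt and no reset: what is moved stays moved. The work goes in short steps, Python scripts to look and compute and a tool call to move; the robot and the scene stay as the last step left them, time stands still between calls to the robot, and variables do not carry over. Pictures are saved under pics/ and viewed, and the job is handed in when it is done.

Besides the shell and the picture viewer there is one more tool, called after ">>>" by a JSON object that holds its "name" and its "arguments". servo_tool: Moves the arm, as the interface text tells. Its arguments: {"type":"object","properties":{"commands":{"type":"array","items":{"type":"object","properties":{"dp":{"type":"array","items":{"type":"number"}},"turn":{"type":"array","items":{"type":"number"}}}}},"grip":{"type":"number"},"force":{"type":"number"}},"required":["commands"]}

```bash
ls; mkdir -p pics
python3 - <<'E'
from cell import manip
import cv2
s=manip.read_state();print(s)
for n in("scene","top"):
    c=manip.camera(n);cv2.imwrite(f"pics/{n}0.png",c["img"][:,:,::-1]);print(n,c["K"],c["R"],c["t"])
E
```

```text
pics
{'clock': 0.0, 'joints': array([ 1.20840883e+00,  3.00495756e-01,  1.52157268e+00,  8.80117908e-06,
        1.32071154e+00, -6.66119102e-02]), 'qd': array([-8.07232213e-04, -7.56416150e-04,  2.38972927e-04,  1.27883517e-03,
       -9.10985502e-04, -2.38555583e-05]), 'effort': array([ 5.19405803e-04, -5.31814992e+01, -3.52747321e+01,  7.08957645e-02,
        2.44008604e-02, -9.30212195e-05]), 'eef_pos': array([160.21565246, 525.83544566, 175.07638574]), 'eef_rot': array([-1.57070879e+00,  1.18411902e-03,  1.27501860e+00]), 'wrist_force': array([-0.13697854, -0.04259503, -0.46659312]), 'moment': array([ 0.00260004, -0.02525465, -0.00271622]), 'finger_gap': 93.9629975898785}
scene [[479.61831401   0.         281.90032144]
 [  0.         479.61831401 216.66873865]
 [  0.           0.           1.        ]] [[-0.17882525  0.98366888 -0.02042217]
 [ 0.66702771  0.10595115 -0.73746077]
 [-0.72325345 -0.14549876 -0.67508114]] [  92.53259241 -341.79860035 1904.75332368]
top [[391.1996854    0.         279.62680535]
 [  0.         391.1996854  212.37652516]
 [  0.           0.           1.        ]] [[ 0.02836037 -0.99959645 -0.00162269]
 [-0.99675105 -0.02815714 -0.07546205]
 [ 0.07538591  0.00375755 -0.99714735]] [   4.0870353   550.11986485 1241.14327418]
```

View pics/scene0.png

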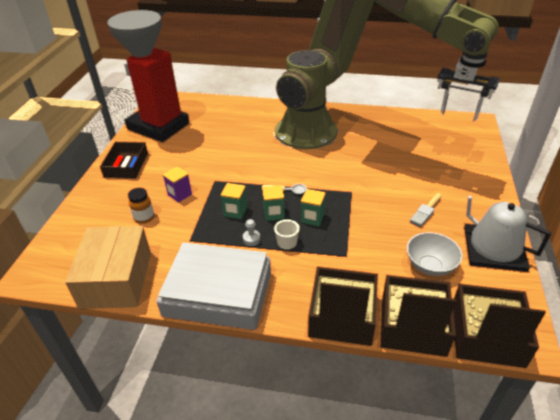

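View pics/top0.png

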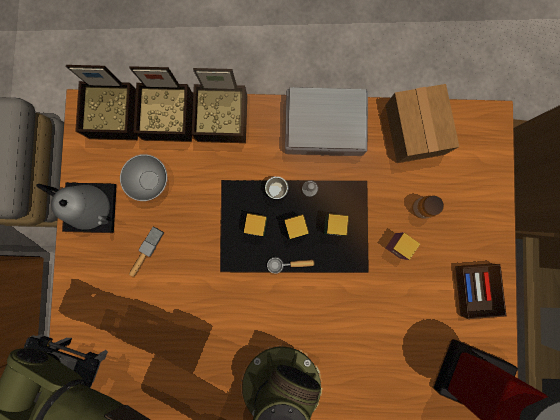

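The top view shows three brass lids on the black mat at (255,226), (296,227) and (338,225). These are the left, middle and right tins. A fourth lid at (403,246) is off the mat and belongs to the purple look-alike, which the scene view shows at (177,184). The cup is at (276,187), the tamper at (310,187) and the spoon at (275,265)–(313,263). I'll enlarge a crop and measure.

```bash
cat > h.py <<'E'
from cell import manip
import cv2,numpy as np
def ray(c,u,v,z):
    d=c["R"].T@np.linalg.solve(c["K"],[u,v,1.]);o=-c["R"].T@c["t"]
    return o+d*(z-o[2])/d[2]
def dep(c,u,v):
    z=c["depth"][int(round(v)),int(round(u))];return c["R"].T@(np.linalg.solve(c["K"],[u,v,1.])*z-c["t"])
def lids(c,z=95,box=(200,160,440,290)):
    im=c["img"];hsv=cv2.cvtColor(im,cv2.COLOR_RGB2HSV)
    m=cv2.inRange(hsv,(19,150,150),(32,255,255))
    k=np.zeros_like(m);x0,y0,x1,y1=box;k[y0:y1,x0:x1]=m[y0:y1,x0:x1]
    out=[]
    for q in cv2.findContours(k,cv2.RETR_EXTERNAL,cv2.CHAIN_APPROX_NONE)[0]:
        if cv2.contourArea(q)<120:continue
        P=np.array([ray(c,*p[0],z)[:2] for p in q],np.float32)
        r=cv2.minAreaRect(P);M=cv2.moments(q);u,v=M["m10"]/M["m00"],M["m01"]/M["m00"]
        out.append((np.round([u,v]),np.round(r[0],1),np.round(r[1],1),round(r[2],1),np.round(ray(c,u,v,z),1),np.round(dep(c,u,v),1)))
    return sorted(out,key=lambda o:o[0][0]),k
E
python3 - <<'E'
from h import *
s=manip.read_state()
c=manip.camera("top");L,k=lids(c)
for l in L:print(*l)
im=c["img"][160:290,200:440,::-1];cv2.imwrite("pics/crop1.png",np.vstack([cv2.resize(im,None,fx=3,fy=3,interpolation=2)]))
for n,p in dict(cup=(276,187),tamper=(310,187),spoonbowl=(275,265),spoonend=(313,263)).items():print(n,dep(c,*p).round())
c=manip.camera("scene")
for X in L:
    p=c["K"]@(c["R"]@np.r_[X[4][:2],95]+c["t"]);print(p[:2]/p[2])
from scipy.spatial.transform import Rotation as R
print(R.from_euler("xyz",s["eef_rot"]).as_matrix().round(3))
E
```

```text
[254. 224.] [505.3  94.6] [57.7 57.3] 82.1 [505.2  94.5  95. ] [505.4  94.7  92. ]
[296. 227.] [502.8 -31.5] [57.8 57.8] 17.6 [502.6 -31.6  95. ] [502.5 -31.5  97.9]
[337. 224.] [ 512.9 -155.9] [57.7 57.4] 85.7 [ 512.6 -156.2   95. ] [ 512.5 -155.9   97.6]
[406. 246.] [ 453.9 -365.6] [57.8 56.7] 57.0 [ 454.2 -365.    95. ] [ 454.2 -365.3   94. ]
cup [633.  34.  14.]
tamper [626. -72.  84.]
spoonbowl [380.  30.   6.]
spoonend [391. -91.  22.]
[312.48816891 195.38263503]
[272.07010648 190.78718598]
[232.18350698 188.877455  ]
[174.75432278 171.4515329 ]
[[ 0.292 -0.    -0.957]
 [ 0.957 -0.001  0.292]
 [-0.001 -1.     0.   ]]
```

View pics/crop1.png

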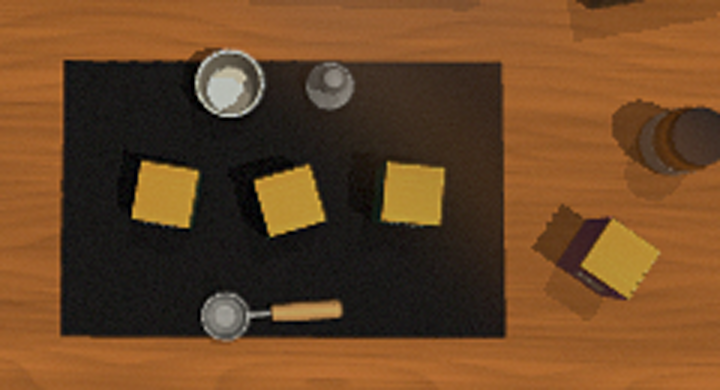

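The crop confirms it: three green tins on the mat, with jaws closing along x having room on both sides. The purple one off the mat on the right gets left alone. Lid size (58 mm) and height (92–98 mm) match the description. The next helper turns a target into tool-axis shifts.

```bash
cat > go.py <<'E'
import sys
from h import *
from scipy.spatial.transform import Rotation as R
T=dict(l=(505.4,94.6,-7.9),m=(502.7,-31.5,17.6),r=(512.8,-156,-4.3))
s=manip.read_state();x,y,a=T[sys.argv[1]];z=float(sys.argv[2])
M=R.from_euler("xyz",s["eef_rot"]).as_matrix();a=np.radians(a)
G=np.c_[[np.cos(a),np.sin(a),0],[0,0,-1],[-np.sin(a),np.cos(a),0]]
if np.linalg.det(G)<0:G[:,2]*=-1
print("t",round(s["clock"],2),"pos",s["eef_pos"].round(1),"F",s["wrist_force"].round(2),"gap",round(s["finger_gap"],1))
print("dp",(M.T@(np.array([x,y,z])-s["eef_pos"])).round(1),"turn",np.degrees(R.from_matrix(M.T@G).as_rotvec()).round(1))
E
python3 go.py l 175
```

```text
t 0.2 pos [160.3 526.  175.3] F [ 0.28  0.65 -0.41] gap 94.1
dp [-312.     0.5 -455.9] turn [ 0. 81. -0.]
```

>>> {"name": "servo_tool", "arguments": {"commands": [{"dp": [-312, 0, -456], "turn": [0, 81, 0]}, {"dp": [-312, 0, -456], "turn": [0, 81, 0]}, {"dp": [-312, 0, -456], "turn": [0, 81, 0]}, {"dp": [-312, 0, -456], "turn": [0, 81, 0]}, {"dp": [-312, 0, -456], "turn": [0, 81, 0]}], "grip": -1, "force": 35}}

```text
clock: 0.62
eef_pos: [291.1, 361.7, 175.6]
eef_rot: [-1.571, 0.0, 0.644]
wrist_force: [0.6, 0.8, -0.1]
finger_gap: 93.8
```

```bash
python3 go.py l 175
```

```text
t 0.62 pos [291.1 361.7 175.6] F [ 0.6   0.76 -0.1 ] gap 93.8
dp [  10.9    0.6 -342.3] turn [ 0.  44.8 -0. ]
```

>>> {"name": "servo_tool", "arguments": {"commands": [{"dp": [11, 0, -342], "turn": [0, 45, 0]}, {"dp": [11, 0, -342], "turn": [0, 45, 0]}, {"dp": [11, 0, -342], "turn": [0, 45, 0]}, {"dp": [11, 0, -342], "turn": [0, 45, 0]}, {"dp": [11, 0, -342], "turn": [0, 45, 0]}]}}

```text
clock: 1.03
eef_pos: [421.5, 198.9, 175.8]
eef_rot: [-1.571, -0.0, 0.019]
wrist_force: [1.2, 1.4, 0.4]
finger_gap: 94.2
```

```bash
python3 go.py l 175
```

```text
t 1.03 pos [421.5 198.9 175.8] F [1.18 1.42 0.45] gap 94.2
dp [  81.9    0.9 -105.8] turn [0. 9. 0.]
```

>>> {"name": "servo_tool", "arguments": {"commands": [{"dp": [82, 1, -106], "turn": [0, 9, 0]}, {"dp": [82, 1, -106], "turn": [0, 9, 0]}, {"dp": [82, 1, -106], "turn": [0, 9, 0]}, {"dp": [82, 1, -106], "turn": [0, 9, 0]}, {"dp": [82, 1, -106], "turn": [0, 9, 0]}]}}

```text
clock: 1.45
eef_pos: [506.5, 92.2, 174.3]
eef_rot: [-1.571, 0.0, -0.142]
wrist_force: [-0.1, -0.0, -0.6]
finger_gap: 94.1
```

```bash
python3 go.py l 41
python3 - <<'E'
from h import *
c=manip.camera("wrist");cv2.imwrite("pics/w1.png",c["img"][:,:,::-1])
E
```

```text
t 1.45 pos [506.5  92.2 174.3] F [-0.1  -0.03 -0.55] gap 94.1
dp [ -1.3 133.3   2.3] turn [ 0.  -0.2 -0. ]
```

View pics/w1.png

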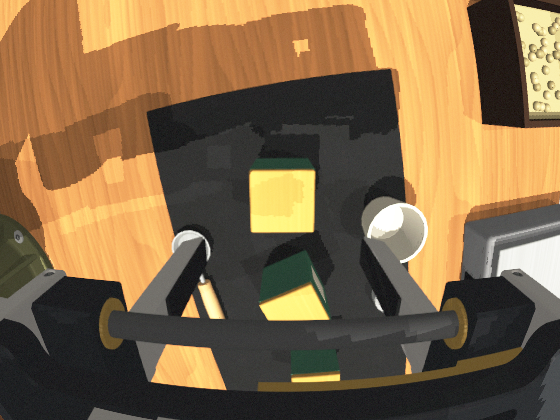

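The wrist view shows the left tin's lid at (282,200), centred and square between the fingertips (about x 195 and x 365). The cup and spoon are clear of the fingers, so I'll go down.

>>> {"name": "servo_tool", "arguments": {"commands": [{"dp": [-1.3, 30, 2.3]}, {"dp": [-1.3, 60, 2.3]}, {"dp": [-1.3, 90, 2.3]}, {"dp": [-1.3, 115, 2.3]}, {"dp": [-1.3, 133, 2.3]}]}}

```text
$.commands[0]: bad value
```

>>> {"name": "servo_tool", "arguments": {"commands": [{"dp": [0, 2, 0]}, {"dp": [0, 2, 0]}]}}

```text
$.commands[0]: bad value
```

```bash
python3 go.py l 41
```

```text
t 1.5 pos [505.5  93.8 174.3] F [-0.25  1.35  0.32] gap 93.7
dp [-1.000e-01  1.333e+02  8.000e-01] turn [ 0.  -0.1 -0. ]
```

`turn` is required in every row.

>>> {"name": "servo_tool", "arguments": {"commands": [{"dp": [0, 30, 1], "turn": [0, 0, 0]}, {"dp": [0, 60, 1], "turn": [0, 0, 0]}, {"dp": [0, 90, 1], "turn": [0, 0, 0]}, {"dp": [0, 115, 1], "turn": [0, 0, 0]}, {"dp": [0, 133, 1], "turn": [0, 0, 0]}]}}

```text
clock: 1.92
eef_pos: [503.7, 96.3, 39.3]
eef_rot: [-1.571, 0.003, -0.138]
wrist_force: [-0.1, -0.0, -0.4]
finger_gap: 94.2
```

```bash
python3 go.py l 41
```

```text
t 1.92 pos [503.7  96.3  39.3] F [-0.07 -0.   -0.39] gap 94.2
dp [ 1.9 -1.7 -1.4] turn [ 0.  -0.  -0.2]
```

>>> {"name": "servo_tool", "arguments": {"commands": [{"dp": [2, -2, -1], "turn": [0, 0, 0]}, {"dp": [2, -2, -1], "turn": [0, 0, 0]}, {"dp": [2, -2, -1], "turn": [0, 0, 0]}]}}

```text
clock: 2.17
eef_pos: [505.9, 95.9, 42.8]
eef_rot: [-1.571, 0.001, -0.137]
wrist_force: [0.1, 0.4, 0.8]
finger_gap: 93.9
```

```bash
python3 go.py l 41
```

```text
t 2.17 pos [505.9  95.9  42.8] F [0.15 0.44 0.82] gap 93.9
dp [-0.4  1.8 -1.3] turn [ 0.   0.  -0.1]
```

>>> {"name": "servo_tool", "arguments": {"commands": [{"dp": [0, 0, -1], "turn": [0, 0, 0]}, {"dp": [0, 0, -1], "turn": [0, 0, 0]}, {"dp": [0, 0, -1], "turn": [0, 0, 0]}, {"dp": [0, 0, -1], "turn": [0, 0, 0]}, {"dp": [0, 0, -1], "turn": [0, 0, 0]}], "grip": 1, "force": 35}}

```text
clock: 2.58
eef_pos: [505.9, 94.9, 43.0]
eef_rot: [-1.571, 0.001, -0.137]
wrist_force: [0.2, -1.6, -0.3]
finger_gap: 64.0
```

>>> {"name": "servo_tool", "arguments": {"commands": [{"dp": [0, 0, 0], "turn": [0, 0, 0]}, {"dp": [0, 0, 0], "turn": [0, 0, 0]}, {"dp": [0, 0, 0], "turn": [0, 0, 0]}, {"dp": [0, 0, 0], "turn": [0, 0, 0]}, {"dp": [0, 0, 0], "turn": [0, 0, 0]}]}}

```text
clock: 3.0
eef_pos: [505.8, 94.8, 43.0]
eef_rot: [-1.571, 0.001, -0.137]
wrist_force: [-0.9, -0.4, 0.7]
finger_gap: 59.9
```

Gripped at a gap of 59.9 mm. I'll lift 80 mm gently.

>>> {"name": "servo_tool", "arguments": {"commands": [{"dp": [0, -6, 0], "turn": [0, 0, 0]}, {"dp": [0, -20, 0], "turn": [0, 0, 0]}, {"dp": [0, -40, 0], "turn": [0, 0, 0]}, {"dp": [0, -60, 0], "turn": [0, 0, 0]}, {"dp": [0, -74, 0], "turn": [0, 0, 0]}]}}

```text
clock: 3.42
eef_pos: [506.3, 94.9, 119.0]
eef_rot: [-1.57, -0.001, -0.137]
wrist_force: [0.3, 0.2, -1.3]
finger_gap: 59.5
```

>>> {"name": "servo_tool", "arguments": {"commands": [{"dp": [0, -4, 0], "turn": [0, 0, 0]}, {"dp": [0, -4, 0], "turn": [0, 0, 0]}, {"dp": [0, -4, 0], "turn": [0, 0, 0]}, {"dp": [0, -4, 0], "turn": [0, 0, 0]}, {"dp": [0, -4, 0], "turn": [0, 0, 0]}]}}

```text
clock: 3.83
eef_pos: [505.8, 94.8, 122.0]
eef_rot: [-1.571, 0.001, -0.137]
wrist_force: [-0.4, 0.5, -2.0]
finger_gap: 60.2
```

```bash
python3 go.py l 123;python3 - <<'E'
from h import *
F=[]
for i in range(3):
    c=manip.camera("scene");s=manip.read_state();F.append(s["wrist_force"])
print(np.round(F,2),s["moment"],s["eef_pos"],s["finger_gap"])
cv2.imwrite("pics/s1.png",cv2.resize(c["img"][130:270,160:400,::-1],None,fx=3,fy=3))
E
```

```text
t 3.83 pos [505.8  94.8 122. ] F [-0.45  0.52 -2.  ] gap 60.2
dp [-0.4 -1.  -0.3] turn [ 0.   0.  -0.1]
[[-0.07 -0.18 -1.66]
 [-0.74 -0.18 -1.09]
 [ 0.03  0.18 -1.42]] [-0.05855411  0.11258558 -0.01664318] [506.04433005  94.86341774 122.4986444 ] 59.95937599594565
```

View pics/s1.png

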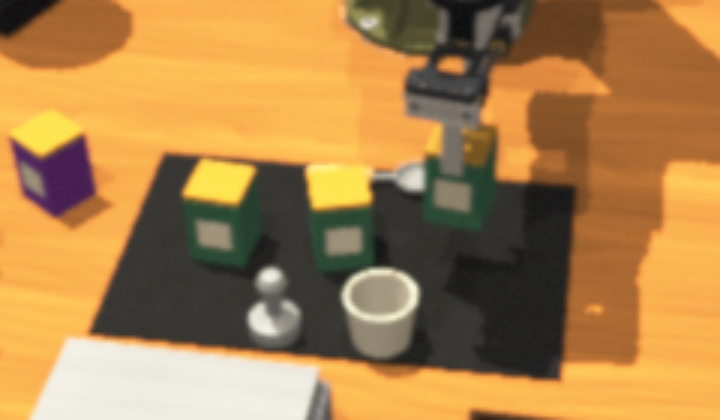

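The left tin (crop (458,175)) hangs upright above the mat and the other two stand. Fz is about −1.5 N, so it is a light one. I'll set it back with a slow final approach.

>>> {"name": "servo_tool", "arguments": {"commands": [{"dp": [0, 12, 0], "turn": [0, 0, 0]}, {"dp": [0, 30, 0], "turn": [0, 0, 0]}, {"dp": [0, 50, 0], "turn": [0, 0, 0]}, {"dp": [0, 64, 0], "turn": [0, 0, 0]}, {"dp": [0, 73, 0], "turn": [0, 0, 0]}]}}

```text
clock: 4.4
eef_pos: [505.2, 94.8, 47.7]
eef_rot: [-1.571, 0.003, -0.137]
wrist_force: [-0.2, -0.3, -2.0]
finger_gap: 59.8
```

>>> {"name": "servo_tool", "arguments": {"commands": [{"dp": [0, 2, 0], "turn": [0, 0, 0]}, {"dp": [0, 3, 0], "turn": [0, 0, 0]}, {"dp": [0, 4, 0], "turn": [0, 0, 0]}, {"dp": [0, 4, 0], "turn": [0, 0, 0]}]}}

```text
clock: 4.73
eef_pos: [505.6, 94.8, 44.3]
eef_rot: [-1.571, 0.002, -0.137]
wrist_force: [-0.5, 0.0, -2.3]
finger_gap: 59.9
```

>>> {"name": "servo_tool", "arguments": {"commands": [{"dp": [0, 1, 0], "turn": [0, 0, 0]}, {"dp": [0, 1.5, 0], "turn": [0, 0, 0]}, {"dp": [0, 1.5, 0], "turn": [0, 0, 0]}]}}

```text
clock: 4.98
eef_pos: [505.8, 94.8, 43.1]
eef_rot: [-1.571, 0.001, -0.137]
wrist_force: [1.1, -0.0, -2.0]
finger_gap: 59.7
```

```bash
python3 go.py l 42
```

```text
t 4.98 pos [505.8  94.8  43.1] F [ 1.13 -0.04 -2.  ] gap 59.7
dp [-0.3  1.1 -0.3] turn [ 0.   0.  -0.1]
```

>>> {"name": "servo_tool", "arguments": {"commands": [{"dp": [0, 1, 0], "turn": [0, 0, 0]}, {"dp": [0, 1, 0], "turn": [0, 0, 0]}, {"dp": [0, 1, 0], "turn": [0, 0, 0]}]}}

```text
clock: 5.23
eef_pos: [505.9, 94.9, 43.0]
eef_rot: [-1.571, 0.001, -0.137]
wrist_force: [-4.5, 0.2, 9.1]
finger_gap: 59.6
```

>>> {"name": "servo_tool", "arguments": {"commands": [{"dp": [0, 1, 0], "turn": [0, 0, 0]}, {"dp": [0, 1, 0], "turn": [0, 0, 0]}, {"dp": [0, 1, 0], "turn": [0, 0, 0]}]}}

```text
clock: 5.48
eef_pos: [505.8, 94.9, 43.0]
eef_rot: [-1.571, 0.0, -0.137]
wrist_force: [-5.6, -0.4, 10.7]
finger_gap: 59.7
```

Contact at z=43.0 (Fz +10 N), so the tin is on the mat. Release.

>>> {"name": "servo_tool", "arguments": {"commands": [{"dp": [0, 0, 0], "turn": [0, 0, 0]}, {"dp": [0, 0, 0], "turn": [0, 0, 0]}, {"dp": [0, 0, 0], "turn": [0, 0, 0]}, {"dp": [0, 0, 0], "turn": [0, 0, 0]}, {"dp": [0, 0, 0], "turn": [0, 0, 0]}], "grip": -1}}

```text
clock: 5.9
eef_pos: [505.9, 94.9, 42.9]
eef_rot: [-1.571, 0.0, -0.137]
wrist_force: [0.9, -0.6, -0.4]
finger_gap: 89.3
```

>>> {"name": "servo_tool", "arguments": {"commands": [{"dp": [0, 0, 0], "turn": [0, 0, 0]}, {"dp": [0, 0, 0], "turn": [0, 0, 0]}, {"dp": [0, 0, 0], "turn": [0, 0, 0]}]}}

```text
clock: 6.15
eef_pos: [505.8, 94.9, 42.9]
eef_rot: [-1.571, 0.001, -0.137]
wrist_force: [0.9, -0.6, -0.2]
finger_gap: 93.8
```

>>> {"name": "servo_tool", "arguments": {"commands": [{"dp": [0, -20, 0], "turn": [0, 0, 0]}, {"dp": [0, -50, 0], "turn": [0, 0, 0]}, {"dp": [0, -85, 0], "turn": [0, 0, 0]}, {"dp": [0, -115, 0], "turn": [0, 0, 0]}, {"dp": [0, -125, 0], "turn": [0, 0, 0]}]}}

```text
clock: 6.57
eef_pos: [507.3, 95.1, 172.4]
eef_rot: [-1.569, -0.005, -0.137]
wrist_force: [0.4, -0.0, 1.2]
finger_gap: 93.9
```

```bash
python3 go.py m 165
```

```text
t 6.57 pos [507.3  95.1 172.4] F [ 0.43 -0.01  1.22] gap 93.9
dp [  12.7    7.2 -126. ] turn [ -0.  -25.5   0.3]
```

>>> {"name": "servo_tool", "arguments": {"commands": [{"dp": [3, 7, -30], "turn": [0, -7, 0]}, {"dp": [6, 7, -60], "turn": [0, -14, 0]}, {"dp": [9, 7, -90], "turn": [0, -20, 0]}, {"dp": [12.7, 7, -115], "turn": [0, -25.5, 0.3]}, {"dp": [12.7, 7, -126], "turn": [0, -25.5, 0.3]}]}}

```text
clock: 6.98
eef_pos: [502.5, -33.9, 164.8]
eef_rot: [-1.571, 0.0, 0.311]
wrist_force: [-0.4, 0.2, 0.3]
finger_gap: 94.2
```

```bash
python3 - <<'E'
from h import *
c=manip.camera("scene");cv2.imwrite("pics/s2.png",cv2.resize(c["img"][130:270,160:400,::-1],None,fx=3,fy=3))
c=manip.camera("wrist");cv2.imwrite("pics/w2.png",c["img"][:,:,::-1])
E
python3 go.py m 42
```

```text
t 7.08 pos [502.5 -32.6 164.8] F [-0.28  0.93  0.87] gap 94.0
dp [  0.6 122.8   0.9] turn [-0.  -0.3 -0. ]
```

View pics/s2.png

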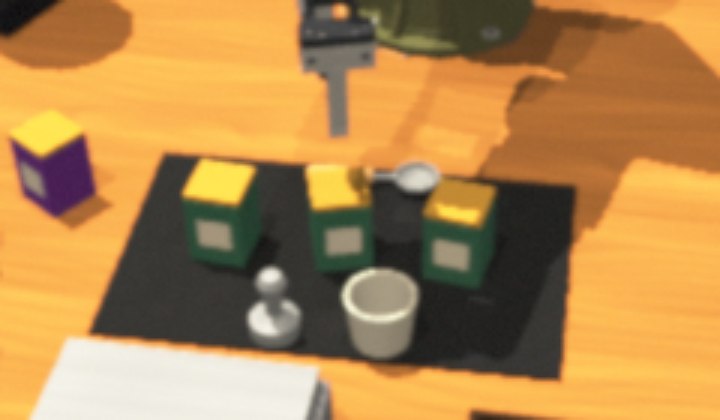

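View pics/w2.png

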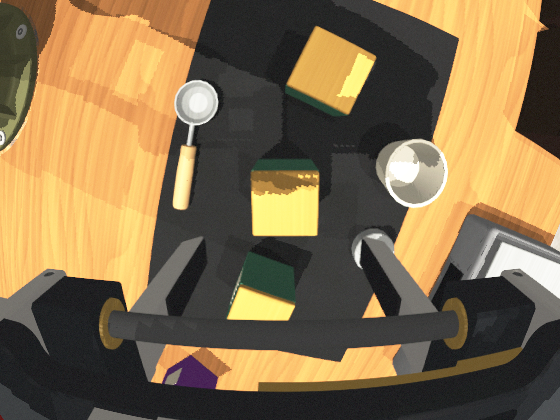

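The left tin is back upright at crop (460,230). The wrist view has the middle tin centred and square at (285,205), and the tamper, cup and spoon are clear. Going down.

>>> {"name": "servo_tool", "arguments": {"commands": [{"dp": [0.5, 30, 1], "turn": [0, 0, 0]}, {"dp": [0.5, 60, 1], "turn": [0, 0, 0]}, {"dp": [0.5, 90, 1], "turn": [0, 0, 0]}, {"dp": [0.5, 112, 1], "turn": [0, 0, 0]}, {"dp": [0.5, 122, 1], "turn": [0, 0, 0]}]}}

```text
clock: 7.5
eef_pos: [501.1, -29.9, 39.9]
eef_rot: [-1.568, 0.004, 0.301]
wrist_force: [0.0, 0.3, -0.3]
finger_gap: 93.9
```

```bash
python3 go.py m 43
```

```text
t 7.5 pos [501.1 -29.9  39.9] F [ 0.02  0.29 -0.34] gap 93.9
dp [ 1.  -3.1 -2. ] turn [-0.1 -0.3 -0.2]
```

>>> {"name": "servo_tool", "arguments": {"commands": [{"dp": [0, -2, -2], "turn": [0, 0, 0]}, {"dp": [0, -2, -2], "turn": [0, 0, 0]}, {"dp": [0, -2, -2], "turn": [0, 0, 0]}, {"dp": [0, -2, -2], "turn": [0, 0, 0]}]}}

```text
clock: 7.83
eef_pos: [502.5, -31.6, 43.2]
eef_rot: [-1.569, 0.002, 0.301]
wrist_force: [-0.1, 0.5, -0.1]
finger_gap: 93.9
```

>>> {"name": "servo_tool", "arguments": {"commands": [{"dp": [0, 0, 0], "turn": [0, 0, 0]}, {"dp": [0, 0, 0], "turn": [0, 0, 0]}, {"dp": [0, 0, 0], "turn": [0, 0, 0]}, {"dp": [0, 0, 0], "turn": [0, 0, 0]}, {"dp": [0, 0, 0], "turn": [0, 0, 0]}], "grip": 1, "force": 35}}

```text
clock: 8.25
eef_pos: [502.6, -31.7, 43.4]
eef_rot: [-1.569, 0.001, 0.301]
wrist_force: [0.3, 0.4, -0.5]
finger_gap: 64.2
```

>>> {"name": "servo_tool", "arguments": {"commands": [{"dp": [0, 0, 0], "turn": [0, 0, 0]}, {"dp": [0, 0, 0], "turn": [0, 0, 0]}, {"dp": [0, 0, 0], "turn": [0, 0, 0]}, {"dp": [0, 0, 0], "turn": [0, 0, 0]}, {"dp": [0, 0, 0], "turn": [0, 0, 0]}]}}

```text
clock: 8.67
eef_pos: [502.6, -31.7, 43.4]
eef_rot: [-1.569, 0.002, 0.301]
wrist_force: [0.5, -0.1, 0.6]
finger_gap: 59.9
```

>>> {"name": "servo_tool", "arguments": {"commands": [{"dp": [0, -6, 0], "turn": [0, 0, 0]}, {"dp": [0, -20, 0], "turn": [0, 0, 0]}, {"dp": [0, -40, 0], "turn": [0, 0, 0]}, {"dp": [0, -60, 0], "turn": [0, 0, 0]}, {"dp": [0, -74, 0], "turn": [0, 0, 0]}]}}

```text
clock: 9.08
eef_pos: [502.9, -31.8, 119.3]
eef_rot: [-1.57, 0.001, 0.301]
wrist_force: [0.9, -0.3, -2.3]
finger_gap: 59.9
```

>>> {"name": "servo_tool", "arguments": {"commands": [{"dp": [0, -4, 0], "turn": [0, 0, 0]}, {"dp": [0, -4, 0], "turn": [0, 0, 0]}, {"dp": [0, -4, 0], "turn": [0, 0, 0]}, {"dp": [0, -4, 0], "turn": [0, 0, 0]}, {"dp": [0, -4, 0], "turn": [0, 0, 0]}]}}

```text
clock: 9.5
eef_pos: [502.4, -31.7, 122.3]
eef_rot: [-1.569, 0.002, 0.301]
wrist_force: [-1.3, 0.6, -1.1]
finger_gap: 59.7
```

Run:
```python
from h import *
F=[]
for i in range(5):
    c=manip.camera("scene");s=manip.read_state();F.append(s["wrist_force"])
print(np.round(F,2),np.mean(F,0),s["moment"],s["eef_pos"],s["finger_gap"])
cv2.imwrite("pics/s3.png",cv2.resize(c["img"][130:270,160:400,::-1],None,fx=3,fy=3))
```

```text
[[-0.19  0.43 -1.74]
 [-0.29 -0.21 -1.36]
 [ 0.28 -0.38 -0.81]
 [ 0.75  0.39 -2.55]
 [-0.77  0.25 -1.72]] [-0.04287123  0.0933785  -1.63473456] [-0.07906601  0.03819444 -0.04752452] [502.82214821 -31.78602685 122.96059538] 59.70288928549302
```

View pics/s3.png

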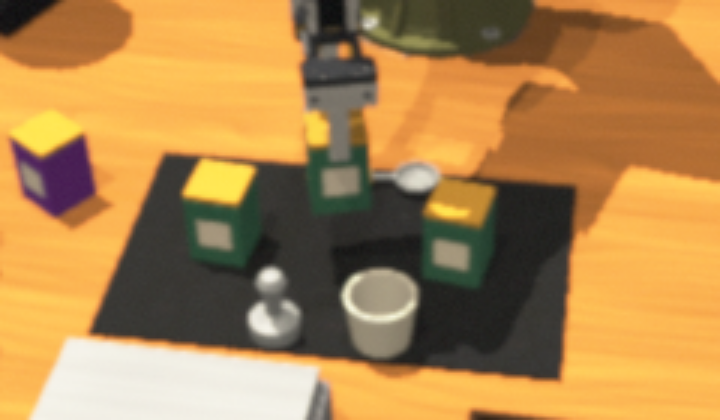

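The middle tin hangs upright at crop (338,160). Fz is about −1.6 N, so this one is light too. Setting it down.

>>> {"name": "servo_tool", "arguments": {"commands": [{"dp": [0, 12, 0], "turn": [0, 0, 0]}, {"dp": [0, 30, 0], "turn": [0, 0, 0]}, {"dp": [0, 50, 0], "turn": [0, 0, 0]}, {"dp": [0, 64, 0], "turn": [0, 0, 0]}, {"dp": [0, 73, 0], "turn": [0, 0, 0]}]}}

```text
clock: 10.17
eef_pos: [502.1, -31.7, 48.4]
eef_rot: [-1.569, 0.003, 0.301]
wrist_force: [0.0, -0.0, -2.3]
finger_gap: 59.8
```

>>> {"name": "servo_tool", "arguments": {"commands": [{"dp": [0, 2, 0], "turn": [0, 0, 0]}, {"dp": [0, 3, 0], "turn": [0, 0, 0]}, {"dp": [0, 4, 0], "turn": [0, 0, 0]}, {"dp": [0, 5, 0], "turn": [0, 0, 0]}, {"dp": [0, 5, 0], "turn": [0, 0, 0]}]}}

```text
clock: 10.58
eef_pos: [502.4, -31.7, 43.9]
eef_rot: [-1.569, 0.002, 0.301]
wrist_force: [0.1, 0.1, -2.2]
finger_gap: 59.8
```

>>> {"name": "servo_tool", "arguments": {"commands": [{"dp": [0, 1, 0], "turn": [0, 0, 0]}, {"dp": [0, 1.5, 0], "turn": [0, 0, 0]}, {"dp": [0, 1.5, 0], "turn": [0, 0, 0]}]}}

```text
clock: 10.83
eef_pos: [502.7, -31.7, 43.3]
eef_rot: [-1.57, 0.001, 0.301]
wrist_force: [-2.2, 0.6, 5.9]
finger_gap: 59.9
```

>>> {"name": "servo_tool", "arguments": {"commands": [{"dp": [0, 0.7, 0], "turn": [0, 0, 0]}, {"dp": [0, 0.7, 0], "turn": [0, 0, 0]}, {"dp": [0, 0.7, 0], "turn": [0, 0, 0]}]}}

```text
clock: 11.08
eef_pos: [502.8, -31.8, 43.3]
eef_rot: [-1.57, 0.001, 0.301]
wrist_force: [-3.4, 0.3, 7.1]
finger_gap: 59.3
```

It's on the mat, with Fz +7 N. Release and retreat.

>>> {"name": "servo_tool", "arguments": {"commands": [{"dp": [0, 0, 0], "turn": [0, 0, 0]}, {"dp": [0, 0, 0], "turn": [0, 0, 0]}, {"dp": [0, 0, 0], "turn": [0, 0, 0]}, {"dp": [0, 0, 0], "turn": [0, 0, 0]}, {"dp": [0, 0, 0], "turn": [0, 0, 0]}], "grip": -1}}

```text
clock: 11.5
eef_pos: [502.8, -31.8, 43.3]
eef_rot: [-1.57, 0.001, 0.301]
wrist_force: [-0.2, -0.2, 0.1]
finger_gap: 89.7
```

>>> {"name": "servo_tool", "arguments": {"commands": [{"dp": [0, 0, 0], "turn": [0, 0, 0]}, {"dp": [0, 0, 0], "turn": [0, 0, 0]}, {"dp": [0, 0, 0], "turn": [0, 0, 0]}]}}

```text
clock: 11.75
eef_pos: [502.8, -31.8, 43.3]
eef_rot: [-1.57, 0.001, 0.301]
wrist_force: [0.3, -0.2, -0.4]
finger_gap: 94.0
```

>>> {"name": "servo_tool", "arguments": {"commands": [{"dp": [0, -20, 0], "turn": [0, 0, 0]}, {"dp": [0, -50, 0], "turn": [0, 0, 0]}, {"dp": [0, -85, 0], "turn": [0, 0, 0]}, {"dp": [0, -115, 0], "turn": [0, 0, 0]}, {"dp": [0, -125, 0], "turn": [0, 0, 0]}]}}

```text
clock: 12.17
eef_pos: [504.4, -32.0, 172.7]
eef_rot: [-1.572, -0.005, 0.301]
wrist_force: [0.5, -0.3, 0.4]
finger_gap: 94.2
```

```bash
python3 go.py r 165
```

```text
t 12.17 pos [504.4 -32.  172.7] F [ 0.53 -0.3   0.42] gap 94.2
dp [ -28.7    7.8 -120.9] turn [ 0.  21.5  0.3]
```

>>> {"name": "servo_tool", "arguments": {"commands": [{"dp": [-7, 7, -30], "turn": [0, 6, 0]}, {"dp": [-14, 7, -60], "turn": [0, 12, 0]}, {"dp": [-21, 7, -90], "turn": [0, 17, 0]}, {"dp": [-29, 8, -112], "turn": [0, 21.5, 0.3]}, {"dp": [-29, 8, -121], "turn": [0, 21.5, 0.3]}]}}

```text
clock: 12.58
eef_pos: [512.0, -158.7, 164.0]
eef_rot: [-1.572, 0.001, -0.081]
wrist_force: [0.2, 0.9, -0.2]
finger_gap: 94.3
```

```bash
python3 - <<'E'
from h import *
c=manip.camera("scene");cv2.imwrite("pics/s4.png",cv2.resize(c["img"][130:270,160:400,::-1],None,fx=3,fy=3))
c=manip.camera("wrist");cv2.imwrite("pics/w4.png",c["img"][:,:,::-1])
E
python3 go.py r 43
```

```text
t 12.68 pos [ 512.5 -157.   164.2] F [-0.13  0.79  0.07] gap 94.0
dp [  0.3 121.2   1.1] turn [ 0.   0.1 -0.1]
```

View pics/s4.png

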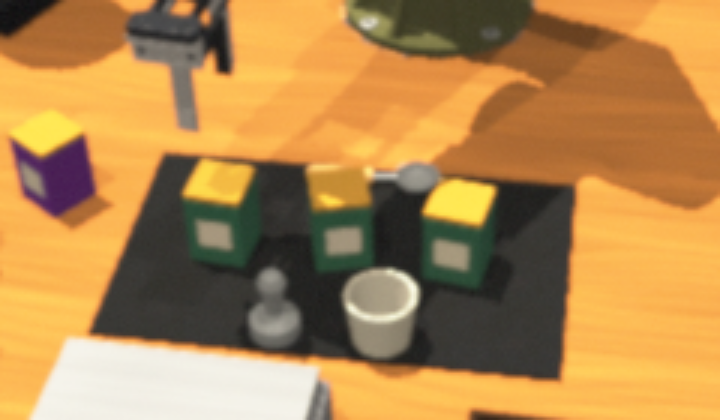

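View pics/w4.png

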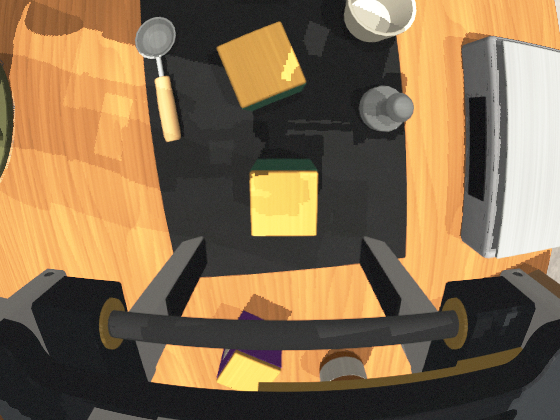

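All three tins stand upright in the scene view. The green right tin is centred and square at (284,203) in the wrist view. The purple one at (250,350) is well outside the jaws.

>>> {"name": "servo_tool", "arguments": {"commands": [{"dp": [0.5, 30, 0.5], "turn": [0, 0, 0]}, {"dp": [0.5, 60, 0.5], "turn": [0, 0, 0]}, {"dp": [0.5, 88, 0.5], "turn": [0, 0, 0]}, {"dp": [0.5, 108, 0.5], "turn": [0, 0, 0]}, {"dp": [0.5, 119, 0.5], "turn": [0, 0, 0]}]}}

```text
clock: 13.1
eef_pos: [511.9, -154.7, 42.6]
eef_rot: [-1.57, 0.004, -0.071]
wrist_force: [-0.7, -0.7, -0.2]
finger_gap: 93.9
```

```bash
python3 go.py r 43
```

```text
t 13.1 pos [ 511.9 -154.7   42.6] F [-0.67 -0.73 -0.17] gap 93.9
dp [ 1.  -0.4 -1.2] turn [-0.   0.2 -0.2]
```

>>> {"name": "servo_tool", "arguments": {"commands": [{"dp": [0, 0, -1], "turn": [0, 0, 0]}, {"dp": [0, 0, -1], "turn": [0, 0, 0]}, {"dp": [0, 0, -1], "turn": [0, 0, 0]}]}}

```text
clock: 13.35
eef_pos: [512.6, -155.5, 43.9]
eef_rot: [-1.571, 0.002, -0.07]
wrist_force: [-0.9, 0.6, 0.1]
finger_gap: 94.1
```

>>> {"name": "servo_tool", "arguments": {"commands": [{"dp": [0, 0, 0], "turn": [0, 0, 0]}, {"dp": [0, 0, 0], "turn": [0, 0, 0]}, {"dp": [0, 0, 0], "turn": [0, 0, 0]}, {"dp": [0, 0, 0], "turn": [0, 0, 0]}, {"dp": [0, 0, 0], "turn": [0, 0, 0]}], "grip": 1, "force": 40}}

```text
clock: 13.77
eef_pos: [512.6, -155.6, 44.1]
eef_rot: [-1.571, 0.002, -0.07]
wrist_force: [-0.2, 0.6, 0.0]
finger_gap: 64.2
```

>>> {"name": "servo_tool", "arguments": {"commands": [{"dp": [0, 0, 0], "turn": [0, 0, 0]}, {"dp": [0, 0, 0], "turn": [0, 0, 0]}, {"dp": [0, 0, 0], "turn": [0, 0, 0]}, {"dp": [0, 0, 0], "turn": [0, 0, 0]}, {"dp": [0, 0, 0], "turn": [0, 0, 0]}]}}

```text
clock: 14.18
eef_pos: [512.8, -155.6, 44.2]
eef_rot: [-1.571, 0.002, -0.07]
wrist_force: [1.1, -0.3, 0.3]
finger_gap: 59.8
```

>>> {"name": "servo_tool", "arguments": {"commands": [{"dp": [0, -6, 0], "turn": [0, 0, 0]}, {"dp": [0, -20, 0], "turn": [0, 0, 0]}, {"dp": [0, -40, 0], "turn": [0, 0, 0]}, {"dp": [0, -60, 0], "turn": [0, 0, 0]}, {"dp": [0, -74, 0], "turn": [0, 0, 0]}]}}

```text
clock: 14.6
eef_pos: [512.7, -155.6, 119.7]
eef_rot: [-1.571, 0.002, -0.07]
wrist_force: [0.7, -0.0, -5.5]
finger_gap: 59.5
```

>>> {"name": "servo_tool", "arguments": {"commands": [{"dp": [0, -4, 0], "turn": [0, 0, 0]}, {"dp": [0, -4, 0], "turn": [0, 0, 0]}, {"dp": [0, -4, 0], "turn": [0, 0, 0]}, {"dp": [0, -4, 0], "turn": [0, 0, 0]}, {"dp": [0, -4, 0], "turn": [0, 0, 0]}]}}

```text
clock: 15.02
eef_pos: [512.2, -155.4, 122.5]
eef_rot: [-1.57, 0.004, -0.07]
wrist_force: [0.2, -0.1, -4.7]
finger_gap: 59.6
```

Run:
```python
from h import *
F=[]
for i in range(6):
    c=manip.camera("scene");s=manip.read_state();F.append(s["wrist_force"])
print(np.round(F,2),np.mean(F,0),s["moment"],s["eef_pos"],s["finger_gap"])
cv2.imwrite("pics/s5.png",cv2.resize(c["img"][130:270,160:400,::-1],None,fx=3,fy=3))
```

```text
[[ 0.73  0.32 -5.65]
 [ 0.47 -0.64 -5.13]
 [ 1.36 -0.17 -4.38]
 [-0.27  0.   -4.86]
 [ 0.74 -0.13 -5.85]
 [-0.04  0.53 -6.02]] [ 0.49971352 -0.01405676 -5.31681007] [-0.0561799   0.13160795 -0.01058342] [ 512.67037926 -155.57784382  123.46378034] 59.531032900106204
```

View pics/s5.png

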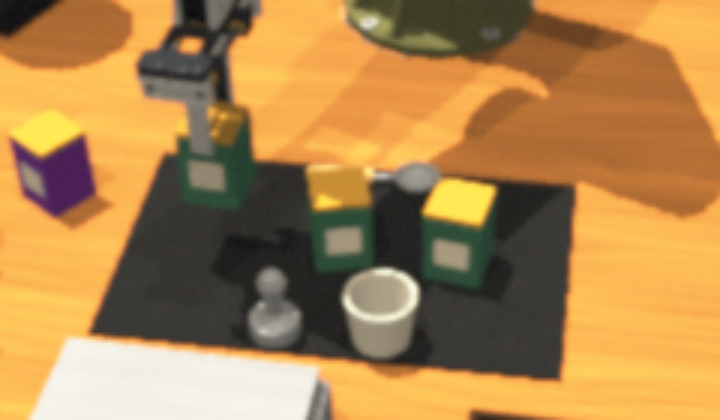

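Fz is about −5.3 N (0.54 kg) against 1.5 and 1.6 N, so the right tin is the full one. Its underside is at about 84 mm and must be well above 95 mm, so I'll raise it another 70 mm.

>>> {"name": "servo_tool", "arguments": {"commands": [{"dp": [0, -8, 0], "turn": [0, 0, 0]}, {"dp": [0, -24, 0], "turn": [0, 0, 0]}, {"dp": [0, -44, 0], "turn": [0, 0, 0]}, {"dp": [0, -60, 0], "turn": [0, 0, 0]}, {"dp": [0, -70, 0], "turn": [0, 0, 0]}]}}

```text
clock: 15.73
eef_pos: [513.4, -155.8, 195.9]
eef_rot: [-1.571, -0.0, -0.07]
wrist_force: [1.0, -0.5, -5.7]
finger_gap: 59.7
```

>>> {"name": "servo_tool", "arguments": {"commands": [{"dp": [0, 0, 0], "turn": [0, 0, 0]}, {"dp": [0, 0, 0], "turn": [0, 0, 0]}, {"dp": [0, 0, 0], "turn": [0, 0, 0]}, {"dp": [0, 0, 0], "turn": [0, 0, 0]}, {"dp": [0, 0, 0], "turn": [0, 0, 0]}]}}

```text
clock: 16.15
eef_pos: [513.0, -155.6, 195.0]
eef_rot: [-1.571, 0.001, -0.07]
wrist_force: [0.5, -0.8, -5.3]
finger_gap: 59.4
```

Run:
```python
from h import *
F=[]
for i in range(6):
    c=manip.camera("scene");s=manip.read_state();F.append(s["wrist_force"])
print(s["clock"],np.mean(F,0),s["eef_pos"],s["finger_gap"],np.abs(s["qd"]).max())
cv2.imwrite("pics/s6.png",cv2.resize(c["img"][100:270,130:400,::-1],None,fx=2.8,fy=2.8))
c=manip.camera("top")
for z in(95,):
  for l in lids(c,z)[0]:print(*l)
```

```text
16.45 [ 0.27746682 -0.12692483 -5.43789819] [ 513.30108032 -155.75752319  195.78479723] 59.63070027458152 0.0016573338456892972
[253. 223.] [505.6  95.1] [56.2 58. ] 81.7 [508.6  98.9  95. ] [508.5  98.7  97.6]
[406. 246.] [ 454.  -365.7] [57.8 57.7] 56.8 [ 454.3 -364.9   95. ] [ 454.3 -365.6   92.9]
```

View pics/s6.png

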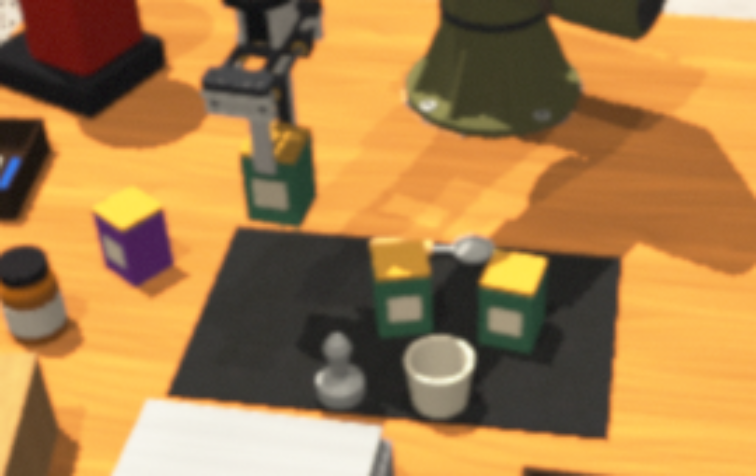

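The right tin is held upright at (280,175), with its underside at about 157 mm. The other two stand on the mat at (403,290) and (513,300), and the cup, tamper, spoon and purple tin have not moved. The arm is still, so I'm handing in.

```bash
python3 -c "
from cell import manip
print(manip.sign_off())"
```

```text
the job is handed in; nothing more can be done
None
```

I lifted each tin about 8 cm, left to right, and set the first two back on the mat. The right tin is the full one, and I handed the job in with it held up, at about 16.5 s of the 70 s allowed.

| Tin | Wrist force when lifted | Result |
|---|---|---|
| Left | about 1.5 N | light |
| Middle | about 1.6 N | light |
| Right | about 5.3 N (0.54 kg) | full |

- **Held tin:** it is upright and still in the gripper. The finger gap is 59.6 mm and its underside is at about 157 mm, worked out from the wrist height.
- **Other two tins:** both stand upright on the mat in the last scene picture. The top view confirmed the left one within about 1 mm of where it started. My lid check in that view did not pick up the middle one, probably because of shadow, so I confirmed it by eye in the scene picture only.
- **Other things on the counter:** the cup, tamper, spoon, jar and purple look-alike show no shift in the last picture. The brush and bowl were outside that crop and I did not look at them again.

One move call was refused early on because a value was missing. It moved nothing, and no other check failed.

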